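Centre-mark both ends of a turning blank and hold it up

ROBOT

A 6-joint arm with a two-finger parallel gripper is mounted at the origin on a cart in front of the work surface, level with it; the furniture and walls round the work are solid. World frame = base frame: x ahead of the robot, y to its left, z up, the work surface at z = 0. Lengths are in m, angles in degrees, forces in N, time in s.
With the tool pointing down it reaches from about 0.325 to 0.85 m from the base axis. Payload 15.5 kg.
Tool frame: the origin (TCP) lies midway between the tips of the shut fingers; the grasp point (between the pads) lies 19 mm behind it; z points along the fingers, y is the line along which they close (so a half turn about z gives the same grasp; the last joint's range is limited). The gripper opens to 91 mm and grips with 3 to 60 N. Pads are 32 mm wide; open, the fingers measure 118 mm over their backs; the gripper's body (76 mm by 178 mm) begins 60 mm behind the grasp point.
Start: joints at [62.481, 28.281, 77.091, -0, 74.628, -5.472], TCP at [0.235, 0.579, 0.214] pointing down, gripper open.
Joint ranges: [-166.48, 166.48], [-47.26, 123.95], [12.59, 153.08], [-70.14, 250.14], [6.76, 159.57], [-176.63, 176.63]. Speed limits (degrees/s): [108.29, 108.29, 147.25, 172.46, 172.46, 172.46].

INTERFACE

Orientations are given as a 3x3 rotation matrix whose columns are the frame's x, y, z axes.
In Python, from bench import ctrl gives the robot as it stands. The module is installed in compiled form; this text tells all that it offers. Calls block until the motion is done:
- ctrl.goto(position, orientation): joint-space move of the TCP to a pose.
- ctrl.move_l(position, vel=0.15, ori=None, contact_N=None): straight line of the TCP; ori=None keeps the orientation; vel is the mean speed in m/s. With contact_N (N) it stops when the force on the tool has changed by that much, and returns True; else False.
- ctrl.movej(angles): joint-space move.
- ctrl.command_gripper(opening): opening from 0.0 (shut) to 1.0 (fully open); the grip force is fixed at half the most; returns when the fingers have stopped.
- ctrl.sleep(seconds).
- ctrl.ik(position, orientation): joint angles nearest the present ones, or None.
- ctrl.read_camera(name): name is "scene" or "top" or "wrist"; returns the picture (480x640x3 uint8, blue, green, red); there is no depth.
- ctrl.camera_params(name): a dict with "fx", "fy", "cx", "cy" (pixels), "pose" (4x4, takes a point from camera to world coordinates); the wrist camera has in their place "T_tool_cam" (4x4, takes a point from camera to tool coordinates, whose origin is the TCP and whose axes are the flange's). Camera axes: x right, y up, looking along -z (the intrinsics and any distortion apply to the point x, -y, -z); pixel columns grow to the right and rows downward; lengths in m; the calibration is good to about 2 mm. A picture is of the moment at which its call begins: read the wrist's pose just before it. camera_params takes no time and is no camera call.
A pose or a line that the arm cannot do raises ctrl.MotionError and nothing moves.
- ctrl.sign_off(): hands the job in; it is judged then, once.
Readings, each from a call of its own:
- ctrl.current_t(): time.
- ctrl.current_q(): joint angles.
- ctrl.current_dq(): joint speeds.
- ctrl.current_effort(): joint torques, N m.
- ctrl.current_tool_pos(): TCP position.
- ctrl.current_eef_rot(): TCP orientation.
- ctrl.current_contact_force(): force on the tool from outside, world axes, zero at the start.
- ctrl.current_wrist_torque(): the same for the moment, N m.
- ctrl.current_grip_width(): opening from 0.0 (shut) to 1.0 (fully open).
- ctrl.current_grasp_force(): force on a finger pad.
Only numpy, scipy, OpenCV 4.12 (cv2) and the standard library are available. Lean on these libraries where they do the work, as an engineer would, in place of code of your own. Each camera call takes 0.05 s, during which the arm holds its last target. There are 200 camera calls.

TASK

Centre-mark both ends of the wooden blank on the spring-loaded centre punch: press the middle of its red-painted end squarely against the punch until the punch is pushed most of the way in and keep it there a moment, then turn the blank round and do the same with its plain end. Then lift the blank to about 20 cm above the bench and finish while still holding it there in the gripper, level and steady. Leave the tape measure and the screwdriver where they are.

Things in the scene. Friction and masses are not known exactly. Their poses are not given: they have to be found in the camera images.
- blank: the workpiece: a sawn light-brown wooden block lying on the bench, 42 mm wide (its x) x 130 mm long (its y) x 38 mm high (its z), about 0.1 kg; one end is painted red. Origin: centre of its underside; +y points to the red end, z up.
- blank_center (a point): centre of the blank, half-way up (19 mm above its underside); axes as the blank's
- red_end (a point): middle of the blank's red-painted end face, 65 mm from its centre along its +y and 19 mm above its underside
- plain_end (a point): middle of the blank's unpainted end face, 65 mm from its centre along its -y and 19 mm above its underside
- punch_stand: centre-punch stand screwed to the bench: dark steel base plate 85 x 70 x 8 mm (28 mm ahead of the origin, i.e. on its -x side, to 57 mm behind it) with a blue block 36 mm wide and 41 mm high (46 mm with its brass oiler) that carries the punch. Origin: on the bench under the blue block; its +x is the direction in which the punch is pushed in, z up. The base plate does not reach under the blank when it is pressed on.
- punch (a joint): how far the spring-loaded steel punch is pushed in, in m: 0 = fully out, 0.014 = against its hard stop; it springs back by itself. It takes about 2 N to start and 8 N at the stop.
- punch_tip (a point): tip of the punch (4 mm across), pointing along the stand's -x; when out it is 50 mm ahead of the stand's origin, 19 mm above the bench, i.e. at the height of the middle of the blank's end when the blank slides on the bench. It moves with the punch.
- tape_measure: bystander: yellow tape measure, 41 x 89 x 65 mm, origin at its underside
- screwdriver: bystander: screwdriver with a yellow and black handle lying on the bench, 27 x 214 x 24 mm, long side along its y, origin at its underside
- tv_set: fixed obstacle: black television at the back left, 645 mm wide (its y), 28 mm thick (its x), its screen from 45 to 420 mm above the bench, on two feet 16 mm wide, 200 mm either side of its middle, that reach 104 mm forward (its -x); origin on the bench under its middle; its -x faces the robot
- bread_maker: fixed obstacle: tall white bread maker at the back right, 335 mm deep (its x), 268 mm wide (its y), 255 mm high; go round its front or well over it; origin at the centre of its underside; its -x faces the robot

How it is judged:
By the outcome, as a careful person would: the job done as asked, in the order asked, and still so for the second after the job is handed in, while the arm keeps its last pose, push and grip.
It also fails if it takes over 69 s, if anything falls off the work surface, if the arm or the gripper's body presses on something with over 40 N, if the wrist force passes 120 N, or if a joint passes its speed limit or range.

## Working session

There is one attempt and no reset: what is moved stays moved. The work goes in short steps, each a Python script; the robot and the scene stay as the last script left them, time stands still between calls to the robot, and variables do not carry over. Pictures are saved under pics/ and viewed, at most 10 in all, crops included, and the job is handed in when it is done.

```bash
mkdir -p pics; python3 - <<'E'
from bench import ctrl
import cv2,numpy as np
np.set_printoptions(precision=4,suppress=True)
for n in("top","scene"):
    cv2.imwrite(f"pics/{n}0.png",ctrl.read_camera(n)); print(n,ctrl.camera_params(n))
print(ctrl.camera_params("wrist"),ctrl.current_t(),ctrl.current_eef_rot())
E
```

```text
top {'fx': 476.5564170143853, 'fy': 476.5564170143853, 'cx': 316.8544254894977, 'cy': 229.63945338342805, 'pose': array([[ 0.0099,  0.9916, -0.1288,  0.3546],
       [-0.9994,  0.014 ,  0.0309,  0.2113],
       [ 0.0324,  0.1284,  0.9912,  1.0073],
       [ 0.    ,  0.    ,  0.    ,  1.    ]])}
scene {'fx': 488.50380764097577, 'fy': 488.50380764097577, 'cx': 320.8720077806557, 'cy': 239.2037680519766, 'pose': array([[ 0.4588,  0.6951, -0.5534, -0.0684],
       [-0.8885,  0.3515, -0.2951, -0.0902],
       [-0.0106,  0.6271,  0.7789,  0.7975],
       [ 0.    ,  0.    ,  0.    ,  1.    ]])}
{'fx': 405.6810206610205, 'fy': 405.6810206610205, 'cx': 327.26757225050574, 'cy': 237.28896476922796, 'T_tool_cam': array([[-0.0004,  0.9692,  0.2463,  0.0709],
       [ 1.    ,  0.0006, -0.0008,  0.0007],
       [-0.0009,  0.2463, -0.9692, -0.17  ],
       [ 0.    ,  0.    ,  0.    ,  1.    ]])} 0.1 [[-0.9269  0.3753 -0.0005]
 [ 0.3753  0.9269 -0.0009]
 [ 0.0001 -0.001  -1.    ]]
```

View pics/top0.png

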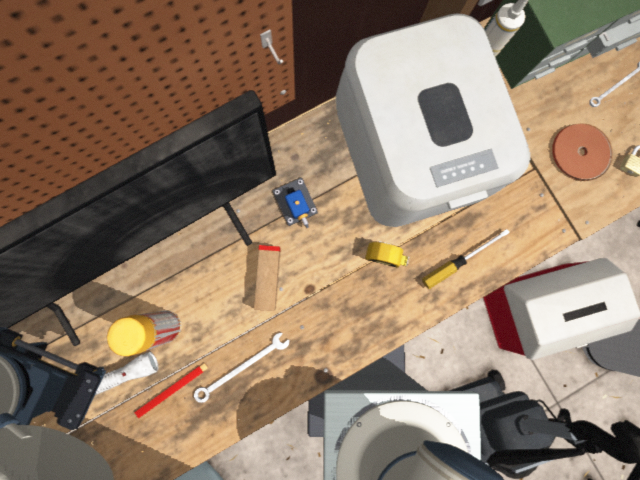

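View pics/scene0.png

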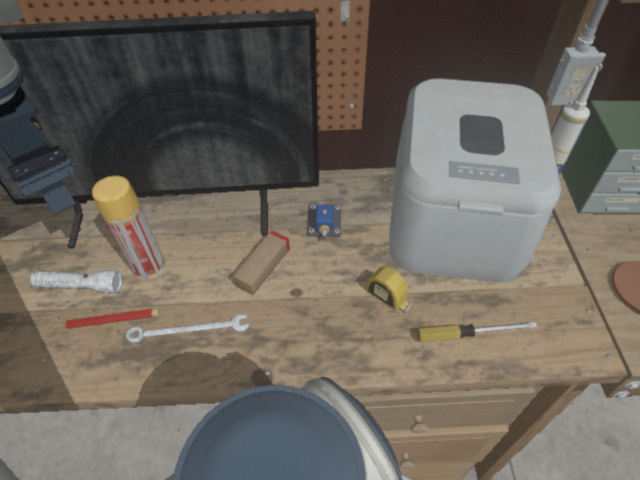

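The top view shows the blank at about (267,278) with its red end at (270,248). The stand's blue block is at (297,203) and the punch tip near (306,224), pointing down the image towards the robot. The scene view agrees: the blank is at (262,263) and the stand at (325,221).

```bash
cat > h.py <<'E'
from bench import ctrl
import cv2,numpy as np
np.set_printoptions(precision=4,suppress=True)
def campose(n):
    p=ctrl.camera_params(n)
    if n!="wrist": return p,p["pose"]
    T=np.eye(4);T[:3,:3]=ctrl.current_eef_rot();T[:3,3]=ctrl.current_tool_pos()
    return p,T@p["T_tool_cam"]
def cast(px,z,p,T):
    px=np.atleast_2d(px).astype(float)
    d=np.c_[(px[:,0]-p["cx"])/p["fx"],-(px[:,1]-p["cy"])/p["fy"],-np.ones(len(px))]@T[:3,:3].T
    return T[:3,3]+d*((z-T[2,3])/d[:,2])[:,None]
def down(yaw): # tool z down, tool y axis along world angle yaw(rad)
    y=np.array([np.cos(yaw),np.sin(yaw),0]);z=np.array([0,0,-1.]);return np.c_[np.cross(y,z),y,z]
E
python3 - <<'E'
from h import *
p,T=campose("top")
print(cast([[270,248],[265,308],[267,278]],.038,p,T)); print(cast([[297,203]],.041,p,T),cast([[306,225]],.019,p,T))
c=cast([[283,250]],0.03,p,T)[0]
# view pose: camera above between blank and stand
for yaw in np.radians([90,-90,60,120,-60,-120,150,30]):
    R=down(yaw); Tt=ctrl.camera_params("wrist")["T_tool_cam"]
    # want view axis hit c at z: tool at height .30
    o=R@Tt[:3,3]; d=R@(-Tt[:3,2]); h=.30+o[2]; off=o[:2]+d[:2]*(h-.03)/-d[2]
    pos=[*(c[:2]-off),.30]; q=ctrl.ik(pos,R); print(np.degrees(yaw),np.array(pos),q)
E
```

```text
[[0.4415 0.2761 0.038 ]
 [0.3209 0.2834 0.038 ]
 [0.3807 0.2808 0.038 ]]
[[0.5349 0.2226 0.041 ]] [[0.4925 0.2033 0.019 ]]
90.0 [0.3976 0.2489 0.3   ] [ 24.7453  10.7257  90.4732  -0.      78.8011 -65.2547]
-90.0 [0.4793 0.2511 0.3   ] [ 21.3212  17.1032  81.5426  -0.      81.3542 111.3212]
59.99999999999999 [0.4025 0.2695 0.3   ] [ 26.7327  12.092   88.6524  -0.      79.2555 -33.2673]
119.99999999999999 [0.4036 0.2286 0.3   ] [ 22.1424  10.2593  91.0829  -0.      78.6579 -97.8576]
-59.99999999999999 [0.4733 0.2714 0.3   ] [23.5552 17.497  80.9561 -0.     81.5469 83.5552]
-119.99999999999999 [0.4744 0.2305 0.3   ] [ 19.4236  15.899   83.3115  -0.      80.7895 139.4236]
150.0 [0.419 0.214 0.3  ] [  19.7811   10.8525   90.3064   -0.       78.8411 -130.2189]
29.999999999999996 [0.4171 0.2848 0.3   ] [27.5528 13.9238 86.131  -0.     79.9452 -2.4472]
```

```bash
python3 - <<'E'
from h import *
ctrl.goto([0.3976,0.2489,0.30],down(np.pi/2)); ctrl.sleep(.3)
p,T=campose("wrist"); im=ctrl.read_camera("wrist"); cv2.imwrite("pics/w1.png",im)
np.save("T1.npy",T); print(ctrl.current_t(),T)
E
```

```text
1.8583 [[-0.0002 -0.9692 -0.2463  0.327 ]
 [ 1.     -0.     -0.0008  0.2506]
 [ 0.0007 -0.2463  0.9692  0.4698]
 [ 0.      0.      0.      1.    ]]
```

View pics/w1.png

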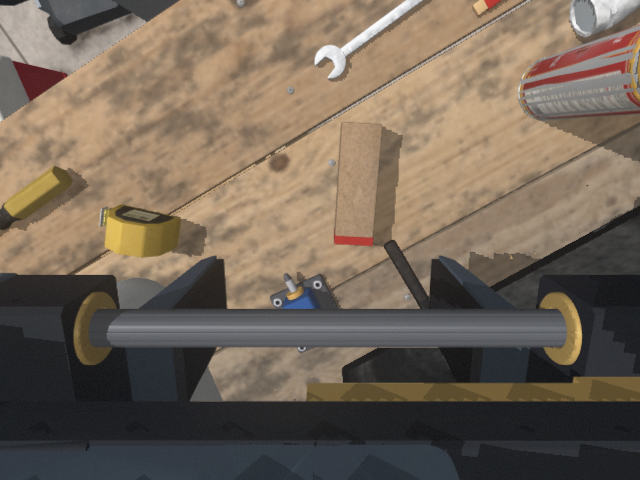

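The wrist view shows the blank's top face at (343,123)-(381,124)-(373,237)-(334,236), with the red end face below it. The punch tip is at (287,278), but the bar hides the stand, so I need one view further forward.

```bash
python3 - <<'E'
from h import *
R=down(np.radians(114)); Tt=ctrl.camera_params("wrist")["T_tool_cam"]
o=R@Tt[:3,3]; d=R@(-Tt[:3,2]); off=o[:2]+d[:2]*(.28+o[2]-.03)/-d[2]
ctrl.goto([*(np.array([.515,.215])-off),.28],R); ctrl.sleep(.3)
p,T=campose("wrist"); im=ctrl.read_camera("wrist"); cv2.imwrite("pics/w2.png",im)
np.save("T2.npy",T); print(ctrl.current_t(),ctrl.current_tool_pos())
cv2.imwrite("pics/w2c.png",cv2.resize(im[120:330,170:450],None,fx=2.8,fy=2.8,interpolation=cv2.INTER_CUBIC))
# blank corners from view 1 (mask wood top is low contrast; crop to pick)
im=cv2.imread("pics/w1.png"); cv2.imwrite("pics/w1c.png",cv2.resize(im[105:255,300:430],None,fx=4,fy=4,interpolation=cv2.INTER_CUBIC))
E
```

```text
2.8333 [0.4821 0.1991 0.2803]
```

View pics/w2c.png

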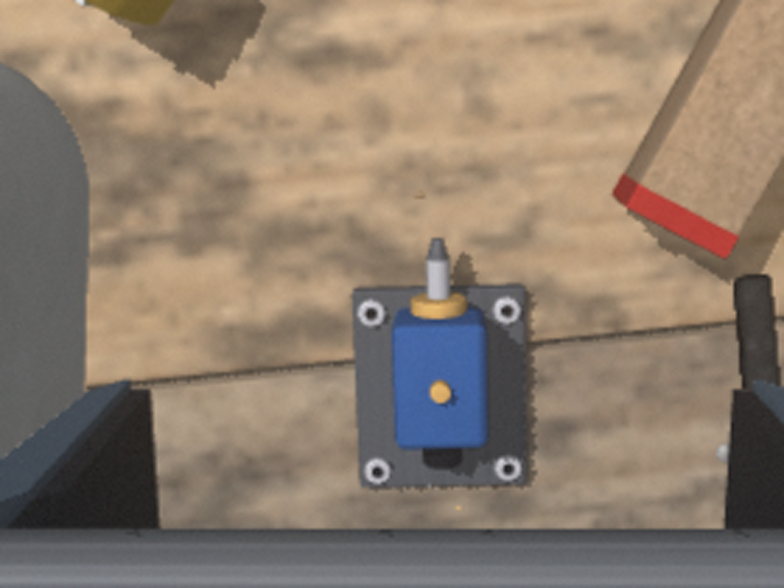

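View pics/w1c.png

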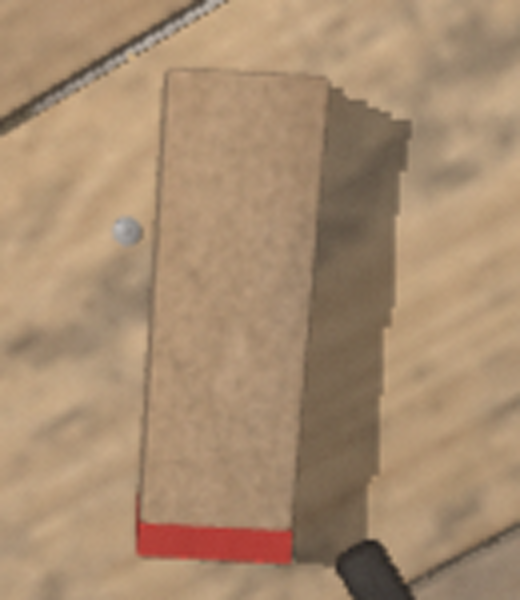

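The crops show the blank's top corners at (167,70), (329,78), (291,563) and (137,555) in w1c; the red strip is the painted cap on the top face. In w2c the punch tip is at (437,238), the oiler at (440,392), and the plate screws at (371,313), (507,310), (377,471) and (508,468).

```bash
python3 - <<'E'
from h import *
p=ctrl.camera_params("wrist")
f=lambda a,s,o:(np.array(a,float)+.5)/s-.5+o
T1=np.load("T1.npy");T2=np.load("T2.npy")
c=cast(f([[167,70],[329,78],[291,563],[137,555]],4,[300,105]),.038,p,T1)[:,:2]
red=(c[2]+c[3])/2;pl=(c[0]+c[1])/2;d=red-pl
print("blank",c.mean(0),"L",np.hypot(*d),"W",np.hypot(*(c[1]-c[0])),np.hypot(*(c[3]-c[2])),"ang",np.degrees(np.arctan2(d[1],d[0])))
F=lambda a,z:cast(f(a,2.8,[170,120]),z,p,T2)[:,:2]
s=F([[371,313],[507,310],[377,471],[508,468]],.010)
e=lambda v:np.degrees(np.arctan2(v[1],v[0]))
print("screws",s,e(s[2]-s[0]),e(s[3]-s[1]),e(s[0]-s[1])-90,e(s[2]-s[3])-90, s.mean(0))
pc=F([[354,288],[525,284],[360,488],[527,486]],.008)
print("plate",e(pc[2]-pc[0]),e(pc[3]-pc[1]),e(pc[0]-pc[1])-90,e(pc[2]-pc[3])-90,pc.mean(0),np.hypot(*(pc[2]-pc[0])),np.hypot(*(pc[0]-pc[1])))
tip=F([[437,238]],.019)[0];oil=F([[440,392]],.046)[0]
bb=F([[393,322],[484,322],[398,447],[485,445]],.041)
print("tip",tip,"oiler",oil,e(oil-tip),"block",bb.mean(0),e(bb[2]-bb[0]),e(bb[3]-bb[1]),e(bb.mean(0)-tip),e(s.mean(0)-tip))
# red end seen in w2: check
r=F([[627,176],[738,238],[616,196],[728,257]],.038);print(r)
E
```

```text
blank [0.3804 0.2828] L 0.12897850849929307 W 0.04160380143449796 0.04257348764759472 ang -2.9604055406132463
screws [[0.5253 0.19  ]
 [0.5021 0.239 ]
 [0.586  0.2186]
 [0.5628 0.2675]] 25.23209682827527 25.16577205175894 -154.7166240959432 -154.62296248673027 [0.544  0.2288]
plate 24.58523094679679 25.592464594227323 -154.64514305508035 -155.2873916919407 [0.5433 0.2288] 0.08521712952328908 0.06806862660206005
tip [0.4855 0.2012] oiler [0.5338 0.2239] 25.22615228364761 block [0.5327 0.2234] 25.61466463445429 24.97809665159094 25.260307572248088 25.26693545222983
[[0.4338 0.2535]
 [0.4376 0.3008]
 [0.4419 0.2531]
 [0.4454 0.3008]]
```

```bash
python3 - <<'E'
from h import *
R=down(np.radians(87.04))
ctrl.goto([.3804,.2828,.12],R); ctrl.move_l([.3804,.2828,.005],vel=.12)
print(ctrl.current_contact_force(),ctrl.current_tool_pos())
ctrl.command_gripper(0.0); ctrl.sleep(.2)
print("w",ctrl.current_grip_width()*91,ctrl.current_grasp_force(),ctrl.current_contact_force())
ctrl.move_l([.3804,.2828,.08],vel=.1)
u=np.array([np.cos(np.radians(25.2)),np.sin(np.radians(25.2))]);tip=np.array([.4854,.2012])
c=tip-u*(.065+.03); R1=down(np.radians(115.2))
ctrl.goto([*c,.08],R1); ctrl.move_l([*c,.006],vel=.1); ctrl.sleep(.3)
print(ctrl.current_t(),ctrl.current_tool_pos(),ctrl.current_contact_force(),ctrl.current_contact_force(),"w",ctrl.current_grip_width()*91)
t=ctrl.read_camera("top")[180:330,230:430];cv2.imwrite("pics/t2.png",cv2.resize(t,None,fx=3,fy=3,interpolation=cv2.INTER_CUBIC))
w=ctrl.read_camera("wrist");s=ctrl.read_camera("scene")[180:330,200:400]
cv2.imwrite("pics/t2.png",np.vstack([cv2.resize(np.hstack([t,s]),(800,300),interpolation=cv2.INTER_CUBIC),cv2.resize(w[60:,:],(800,300))]))
cv2.imwrite("pics/w3.png",w); np.save("T3.npy",campose("wrist")[1])
E
```

```text
[-0.37    0.3458  0.7824] [0.3808 0.2829 0.0055]
w 41.90700617019885 30.000184178352356 [-1.1151  0.4343  0.7564]
8.6667 [0.3996 0.1608 0.0062] [ 0.2105  0.5513 -0.6851] [ 0.2105  0.5513 -0.6851] w 41.81798823838239
```

View pics/t2.png

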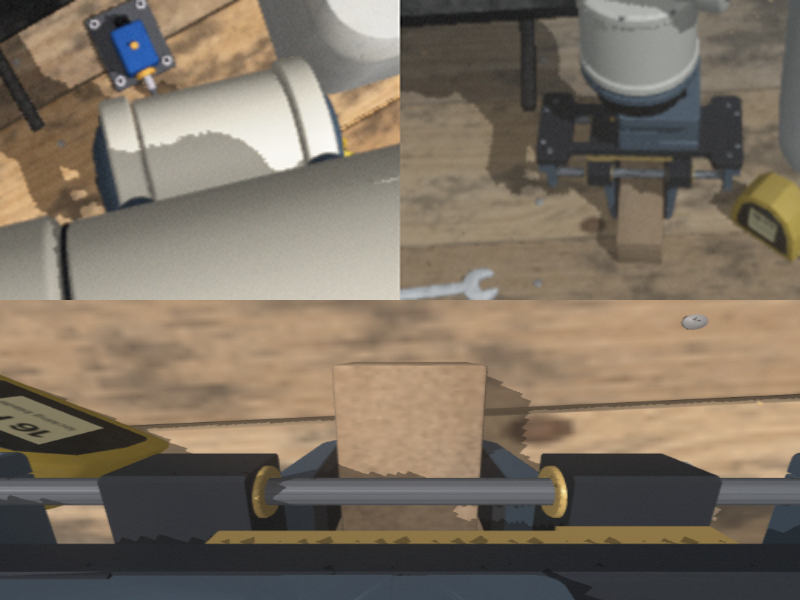

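The blank is held straight and central: its plain end spans columns 333–486 in the lower panel, which centres on the tool axis. The punch is clear ahead of it, so I'll press now.

```bash
cat >> h.py <<'E'
U=np.array([np.cos(np.radians(25.2)),np.sin(np.radians(25.2)),0]);TIP=np.array([.4854,.2012,0])
def press(c0,gap):
    """step along U from c0 (commanded); until the push reaches ~7 N"""
    f0=np.mean([ctrl.current_contact_force()@U]); log=[]
    ctrl.move_l(c0+U*(gap-.005),vel=.06); ctrl.sleep(.1); s=gap-.005
    while s<gap+.020:
        f=f0-ctrl.current_contact_force()@U; log.append((round(s*1e3,1),round(float((ctrl.current_tool_pos()-c0)@U)*1e3,1),round(float(f),2)))
        if f>7.2: break
        s+=.001 if f<6 else .0005
        ctrl.move_l(c0+U*s,vel=.03); ctrl.sleep(.05)
    print(log); ctrl.sleep(.8); print("hold",f0-ctrl.current_contact_force()@U,ctrl.current_contact_force(),ctrl.current_tool_pos(),ctrl.current_t())
E
python3 - <<'E'
from h import *
c0=TIP-U*.095; c0[2]=.006
press(c0,.030)
E
```

```text
[(25.0, 24.6, -0.18), (26.0, 25.9, -0.41), (27.0, 27.1, -0.68), (28.0, 28.0, -1.07), (29.0, 29.0, -0.45), (30.0, 29.8, 0.41), (31.0, 30.8, 0.98), (32.0, 31.9, 1.36), (33.0, 33.0, 2.12), (34.0, 34.0, 2.65), (35.0, 35.0, 3.15), (36.0, 36.0, 2.92), (37.0, 36.9, 4.53), (38.0, 37.9, 3.58), (39.0, 38.8, 4.52), (40.0, 39.7, 5.15), (41.0, 40.7, 5.24), (42.0, 41.6, 5.53), (43.0, 42.5, 6.42), (43.5, 42.9, 5.32), (44.5, 43.9, 6.68), (45.0, 44.1, 7.13), (45.5, 44.2, 9.01)]
hold 8.623526382551278 [-8.4637 -4.1965  2.2325] [0.4394 0.1797 0.0059] 16.8833
```

```bash
python3 - <<'E'
from h import *
c0=TIP-U*.095; c0[2]=.006; up=c0.copy(); up[2]=.12
ctrl.move_l(c0,vel=.08); ctrl.move_l(up,vel=.12)
R2=down(np.radians(115.2-180)); print(ctrl.ik(up,R2))
ctrl.goto(up,R2); ctrl.move_l(c0,vel=.1); ctrl.sleep(.3)
print(ctrl.current_t(),ctrl.current_tool_pos(),ctrl.current_contact_force(),ctrl.current_grip_width()*91,ctrl.current_grasp_force())
w=ctrl.read_camera("wrist");s=ctrl.read_camera("scene")[180:330,200:400]; t=ctrl.read_camera("top")[180:330,230:430]
cv2.imwrite("pics/t3.png",np.vstack([cv2.resize(np.hstack([t,s]),(800,300),interpolation=cv2.INTER_CUBIC),cv2.resize(w[60:,:],(800,300))]))
E
```

```text
[ 13.9654  20.9797 110.0217  -0.      48.9986  78.7654]
23.05 [0.3996 0.1608 0.0062] [-0.1854 -0.7922 -0.7376] 42.22117272993625 29.99985247850418
```

View pics/t3.png

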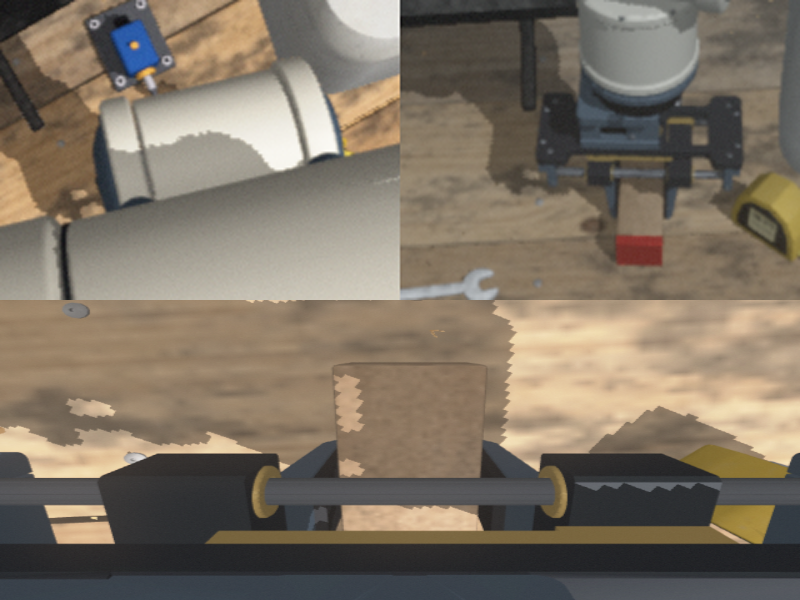

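The red end now faces the robot and the plain end faces the punch. The plain end's edge in the wrist view is still at row 365, so the blank hasn't slipped.

```bash
python3 - <<'E'
from h import *
c0=TIP-U*.095; c0[2]=.006
press(c0,.030)
ctrl.move_l(c0,vel=.08); up=c0.copy(); up[2]=.20; ctrl.move_l(up,vel=.1); ctrl.sleep(.7)
print(ctrl.current_t(),ctrl.current_tool_pos(),ctrl.current_dq(),ctrl.current_grip_width()*91,ctrl.current_grasp_force())
w=ctrl.read_camera("wrist");s=ctrl.read_camera("scene")
cv2.imwrite("pics/f.png",cv2.resize(np.hstack([s,w]),(800,300),interpolation=cv2.INTER_AREA))
E
```

```text
[(25.0, 24.5, 0.31), (26.0, 25.9, 2.22), (27.0, 27.0, -0.49), (28.0, 28.0, 1.2), (29.0, 29.0, 0.81), (30.0, 30.0, 0.79), (31.0, 31.0, 0.09), (32.0, 31.7, 2.86), (33.0, 32.9, 2.09), (34.0, 34.0, 2.96), (35.0, 35.0, 4.26), (36.0, 36.0, 4.25), (37.0, 36.9, 3.65), (38.0, 38.0, 4.96), (39.0, 38.9, 5.8), (40.0, 39.9, 5.77), (41.0, 40.8, 5.19), (42.0, 41.7, 7.99)]
hold 7.144052360192217 [-6.2815 -1.9745  0.0251] [0.4372 0.1785 0.0059] 29.7667
33.2333 [0.3994 0.1608 0.2   ] [-0.0192 -0.0243 -0.0522 -0.0079 -0.0095 -0.0489] 41.58201959776509 29.999805092811584
```

View pics/f.png

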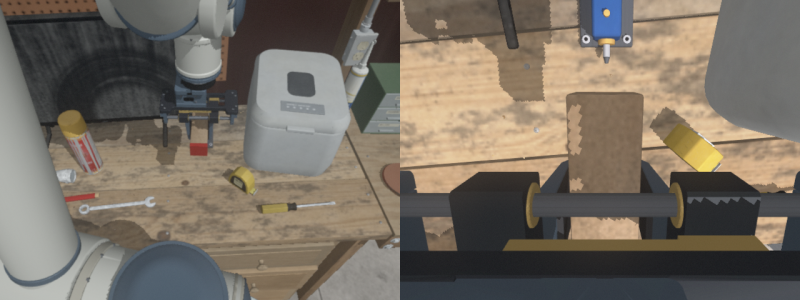

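The lift worked, but the noisy force reading stopped the second press at only about 12 mm. There's time to press the plain end again, slightly deeper, to be sure.

```bash
python3 - <<'E'
from h import *
c0=TIP-U*.095; c0[2]=.006
ctrl.move_l(c0,vel=.12); ctrl.sleep(.3)
f0=ctrl.current_contact_force()@U
ctrl.move_l(c0+U*.028,vel=.06); ctrl.move_l(c0+U*.042,vel=.03)
for s in (.0425,.043,.0435,.044,.0445,.045):
    ctrl.move_l(c0+U*s,vel=.03); ctrl.sleep(.3)
    f=np.mean([(ctrl.sleep(.03),f0-ctrl.current_contact_force()@U)[1] for _ in range(5)])
    print(s,(ctrl.current_tool_pos()-c0)@U,f)
    if f>8.3: break
ctrl.sleep(.6)
ctrl.move_l(c0,vel=.08); up=c0.copy(); up[2]=.20; ctrl.move_l(up,vel=.1); ctrl.sleep(1)
print(ctrl.current_t(),ctrl.current_tool_pos(),ctrl.current_dq(),ctrl.current_grip_width()*91,ctrl.current_grasp_force())
w=ctrl.read_camera("wrist");s=ctrl.read_camera("scene")
cv2.imwrite("pics/f2.png",cv2.resize(np.hstack([s,w]),(800,300),interpolation=cv2.INTER_AREA))
E
```

```text
0.0425 0.041736902008643 6.844508616037055
0.043 0.04223550293681485 6.987918486749242
0.0435 0.042656277339446796 6.774771960452976
0.044 0.0431481806154947 6.978085655968995
0.0445 0.043589385866048734 7.204286100375407
0.045 0.044083175706683755 7.221795217101234
45.3333 [0.3995 0.1608 0.2   ] [ 0.005   0.0178 -0.0157  0.0703 -0.0653 -0.0685] 41.58315994439941 29.999750554561615
```

View pics/f2.png

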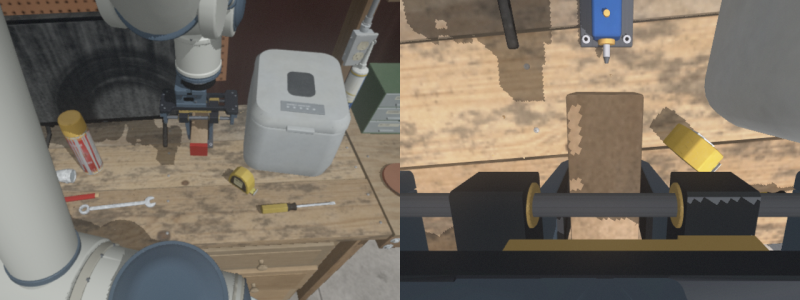

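The blank is still central, level and unslipped in the gripper at 20 cm. The tape measure and screwdriver haven't moved.

```bash
python3 -c "
from bench import ctrl
print(ctrl.sign_off())"
```

```text
the job is handed in; nothing more can be done
None
```

Both ends of the blank were pressed on the punch, red end first and then the plain end (twice, since the first press was shallow), and I handed the job in at about 45 s with the blank held level about 20 cm up; no verdict came back.

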